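# Close up the toolbox: drawer, lid, then both latches

## Task

With the fingertips, close up the red toolbox in this order: push the open drawer fully home, press the lid down shut so that its tongue drops in front of the drawer, and only then press the two yellow front latches in until they lie flat (either one first). Only push and press: do not pull the drawer further out, lift the lid higher or pick anything up. Leave the other things on the cart where they are.

Things in the scene. Friction and masses are not known exactly. Their poses are not given: they have to be found in the camera images.
- toolbox: Red plastic toolbox, 400 mm wide (its y), 210 mm deep (its x), 190 mm high with the lid shut; it stands firm and does not move. Origin at the centre of its underside on the cart top; the front with drawer and latches faces its -x, towards the robot; z up. Without the lid it is 150 mm high. Offsets below are in this frame. A carry handle stands 25 mm above the middle of the lid top.
- drawer (a joint): How far the drawer is out, m: 0 = fully home, grows as it slides out along the toolbox's -x, stop at 0.15. About 2.5 N of friction; it stays where it is left. The black drawer front is 372 mm wide, reaches from 15 to 118 mm above the cart top, and its outer face is at x = -113 mm when home.
- drawer_pull (a point): Centre of the outer (-x) face of the drawer's yellow finger pull: a solid bar 100 mm wide (y), 16 mm high, at mid-width of the drawer, 28 mm proud of the drawer front. It moves with the drawer; with the drawer home it lies at x = -141 mm, y = 0, z = 95 mm of the toolbox.
- lid (a joint): Lid angle, rad: 0 = shut, grows as the front of the lid swings up. Stiff hinge: it stays where it is left; 3 to 6 N down at its front edge close it. Lid 212 mm deep, 404 mm wide, 40 mm high. A grey tongue 60 mm wide is part of the lid's front at mid-width; with the lid shut it hangs to 108 mm above the cart top, outer face at x = -124 mm, in front of the drawer's upper edge.
- lid_press (a point): Place to press on the lid: on its flat top face, at mid-width, 187 mm forward of the hinge line and 40 mm above the lid's underside, 25 mm behind the front edge. It moves with the lid; with the lid shut it lies at x = -82 mm, y = 0, z = 190 mm of the toolbox. The hinge line runs along the toolbox's y at the top of its back, x = +105 mm, z = 150 mm.
- latch_left (a joint): Angle of the left yellow latch, rad: 0 = flat on the box front, clipped; up to 0.75 out. A flap 50 mm wide, 47 mm long, 6 mm thick, hanging from a pivot on the lid's front; with the lid shut the pivot is at x = -111, y = +130, z = 172 mm of the toolbox. About 2 N on its outer face push it in and it stays where it is left; pressed upwards hard, it would lift the lid with it.
- latch_left_pad (a point): Place to press on the left latch: on the outer face of the flap, mid-width, 34 mm from its pivot (13 mm from its free end). It moves with the latch and the lid; with both closed it lies at x = -115, y = +130, z = 138 mm of the toolbox, and at the latch's angle 0.6 (lid shut) at x = -134 mm, z = 146 mm.
- latch_right (a joint): Angle of the right yellow latch: the same as the left one, but at y = -130 mm of the toolbox.
- latch_right_pad (a point): The same point on the right latch flap (y = -130 mm of the toolbox).
- bell: Loose bystander: steel bicycle bell with a black turning dial, 62 mm across, 47 mm high, beside the toolbox. Origin at the centre of its underside.
- bb_tool: Loose bystander: chrome bottom bracket tool standing up, 52 mm across, 50 mm high. Origin at the centre of its underside.
- saddle_cover: Loose bystander: orange saddle cover shell, about 270 x 152 x 47 mm, nose to its -x. Origin on its underside.
- cup: Loose bystander: blue ceramic cup, 84 mm across, 85 mm high, holding two wheel reflectors. Origin at the centre of its underside.
- reflector_a: Loose bystander: amber wheel reflector, 9 x 38 x 100 mm, standing in the cup. Origin at the centre of its lower end.
- reflector_b: Loose bystander: orange wheel reflector, 9 x 38 x 100 mm, standing in the cup. Origin at the centre of its lower end.
- lube: Loose bystander: white lubricant bottle with red cap, 42 mm across, 130 mm high. Origin at the centre of its underside.

How it is judged:
By the outcome, as a careful person would: the job done as asked, in the order asked, and still so for the second after the job is handed in, with the robot touching nothing.
It also fails if it takes over 58 s, if anything falls off the work surface, if the arm or the gripper's body presses on something with over 40 N, if the wrist force passes 120 N, or if a joint passes its speed limit or range.

## Robot

A 6-joint arm with a two-finger parallel gripper is mounted at the origin on the work surface. World frame = base frame: x ahead of the robot, y to its left, z up, the work surface at z = 0. Lengths are in mm, angles in rad, forces in N, time in s.
With the tool pointing down it reaches from about 275 to 1000 mm from the base axis. Payload 8.4 kg.
Tool frame: the origin (TCP) lies between the finger pads; the fingertips stand 22 mm ahead of it and the grasp point (between the pads) lies 3 mm ahead of it; z points along the fingers, y is the line along which they close (so a half turn about z gives the same grasp; the last joint's range is limited). The gripper opens to 85 mm and grips with 20 to 120 N. Pads are 22 mm wide; open, the fingers measure 114 mm over their backs; the gripper's body (76 mm by 85 mm) begins 54 mm behind the grasp point. The pads swing forward as they close: fully open they stand 13 mm farther back than shut.
Start: joints at [-1.278, 0.353, 1.633, -0, 1.155, -0.002], TCP at [181.591, -598.04, 218.781] pointing down, gripper open.
Joint ranges: [-2.63, 2.63], [-0.92, 2.1], [0.06, 2.66], [-1.3, 4.44], [0, 2.69], [-3.02, 3.02]. Speed limits (rad/s): [2.22, 2.22, 2.79, 3.14, 3.14, 3.14].

## Interface

Orientations are given as [roll, pitch, yaw] about the fixed x, y, z axes, in that order (R = Rz(yaw) Ry(pitch) Rx(roll)).
In Python, from rig import r, grab_frame gives the robot as it stands.
- The arm moves only by the shell command python3 -m inch 'ROWS' [FORCE]. ROWS is JSON, a list of rows, each a list of 7 numbers: the turn, a rotation vector about the tool's x, y, z as a fraction of full scale, then the shift along the tool's x, y, z as a fraction of full scale, then the closure, from 0 (fully open) to 1 (shut). In form: [[rx, ry, rz, dx, dy, dz, fingers], ...]. A call has 1 to 8 rows; each row shifts and turns the commanded pose from where the row before left it, along the tool's axes as they then stand; what a row does not reach is not made up. Full scale, the value 1, is 2.5 cm for a shift and pi rad for a turn. A row lasts 1/12 s, in which the tool goes at most 41.7 mm and 7.16 degrees, less where a joint would pass 70% of its speed; a pose out of reach is approached as far as the arm can. A call with a number of a shift or a turn outside -1 to 1 is refused whole. A call with a gripper value outside its range is refused whole. The fingers move at their own pace and stop on an object; FORCE is the grip in N (left out, the last holds). Time passes only in rows, so rows that do not move let the fingers close. It gives the time, the measured TCP pose, the force, the opening and the grip force at its end, in the units of the state.
- r.sense(): the state, without advancing time (a new reading comes with each control period).
- grab_frame(name): name is "scene" or "top" or "wrist"; returns a dict with "pixels" (420x560x3 uint8, red, green, blue), "z_map" (420x560 float32, mm along the optical axis (not along the pixel's ray), 0 where there is no reading), "vertical_fov" (degrees; the focal length in pixels is half the picture's height over the tangent of half this angle, whatever the lens; pixels are square), "cx", "cy" (the principal point, pixels), "cam_to_world" (4x4, takes a point from camera to world coordinates). Camera axes: x right, y down, z forward; pixel columns grow to the right and rows downward; lengths in mm; the calibration is good to about 2 mm. A picture is of the moment at which its call begins.
- r.sign_off(): hands the job in; it is judged then, once.
The state is a dict: "clock": time; "qpos": joint angles; "qvel": joint speeds; "joint_efforts": joint torques, N m; "eef_pos": TCP position; "tcp_rot": TCP orientation; "contact_force": force on the tool from outside, world axes, zero at the start; "wrist_torque": the same for the moment, N m; "opening": opening from 0.0 (shut) to 1.0 (fully open); "grasp_force": force on a finger pad.
Only numpy, scipy, OpenCV 4.12 (cv2) and the standard library are available. Lean on these libraries where they do the work, as an engineer would, in place of code of your own. Each camera call takes 0.05 s, during which the arm holds its last target. There are 200 camera calls.

## Working session

There is one attempt and no reset: what is moved stays moved. The work goes in short steps, Python scripts to look and compute and a shell command to move; the robot and the scene stay as the last step left them, time stands still between calls to the robot, and variables do not carry over. Pictures are saved under pics/ and viewed, at most 10 in all, crops included, and the job is handed in when it is done.

```bash
mkdir -p pics; ls
cat > h.py <<'E'
import numpy as np,cv2
from rig import r,grab_frame
def shot(n,f=None):
    d=grab_frame(n)
    if f: cv2.imwrite('pics/'+f,cv2.cvtColor(d['pixels'],cv2.COLOR_RGB2BGR))
    return d
def pts(d):
    z=d['z_map'];h,w=z.shape;f=h/2/np.tan(np.radians(d['vertical_fov'])/2)
    v,u=np.mgrid[:h,:w]
    P=np.stack([(u-d['cx'])*z/f,(v-d['cy'])*z/f,z,np.ones_like(z)],-1)
    P=P@np.array(d['cam_to_world']).T
    P=P[...,:3];P[z==0]=np.nan
    return P
E
python3 - <<'E'
from h import *
for n in('scene','top'):
    d=shot(n,n+'0.png');np.savez(n+'0.npz',P=pts(d),px=d['pixels'])
    print(np.array(d['cam_to_world']).round(2).tolist())
s=r.sense();print(s['eef_pos'],s['tcp_rot'],s['clock'])
E
```

```text
pics
[[-0.52, -0.77, 0.37, 174.06], [-0.85, 0.48, -0.21, 236.85], [-0.01, -0.42, -0.91, 1252.56], [0.0, 0.0, 0.0, 1.0]]
[[0.02, -1.0, 0.1, 518.49], [-1.0, -0.02, 0.02, -43.22], [-0.01, -0.1, -1.0, 1330.6], [0.0, 0.0, 0.0, 1.0]]
[ 181.4602852  -597.60442899  218.13133499] [-3.14029270e+00  4.45880820e-06  2.94832093e-01] 0.1
```

View pics/scene0.png

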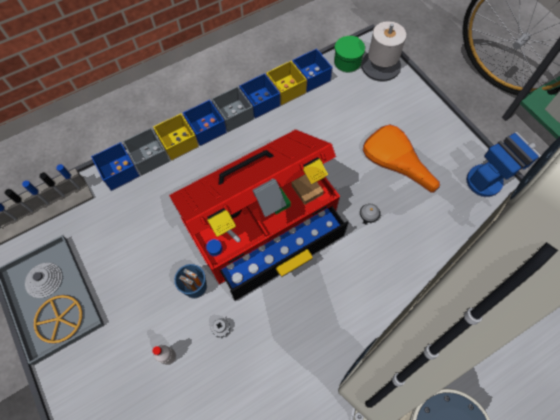

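View pics/top0.png

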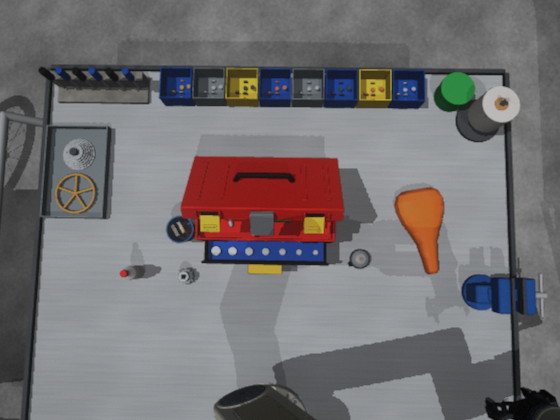

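The toolbox sits mid-cart, with its lid half up and its drawer out. In the top view the pull is near (265,268), the latches near (209,223) and (314,224), the tongue near (262,222), the bell near (360,258) and the cup near (180,229).

Run:
```python
from h import *
for n in('top','scene'):
    D=np.load(n+'0.npz');P=D['P'];px=D['px'];hsv=cv2.cvtColor(px,cv2.COLOR_RGB2HSV)
    box=(P[...,0]>350)&(P[...,0]<800)&(abs(P[...,1])<300)
    Y=((hsv[...,0]>22)&(hsv[...,0]<33)&(hsv[...,1]>150)&(hsv[...,2]>120)&box).astype('uint8')
    k,l,st,c=cv2.connectedComponentsWithStats(Y)
    print(n)
    for i in range(1,k):
        if st[i,4]>60:
            Q=P[l==i];print('yel',st[i],np.median(Q,0).round(0),np.percentile(Q,2,axis=0).round(),np.percentile(Q,98,axis=0).round())
            if np.median(Q[:,2])<130: print(' pull top rect xy',cv2.minAreaRect(Q[:,:2].astype('float32')))
    R=(((hsv[...,0]<6)|(hsv[...,0]>174))&(hsv[...,1]>150)&box&(P[...,2]>120))
    Q=P[R];print('red',np.percentile(Q,[1,99],axis=0).round())
    # lid top plane: ransac
    rng=np.random.default_rng(0);best=0
    for _ in range(400):
        a=Q[rng.choice(len(Q),3,replace=False)];m=np.cross(a[1]-a[0],a[2]-a[0]);nn=np.linalg.norm(m)
        if nn<1000: continue
        m/=nn;I=abs((Q-a[0])@m)<3
        if I.sum()>best: best=I.sum();B=I
    q=Q[B];c=q.mean(0);m=np.linalg.svd(q-c)[2][2];m*=np.sign(m[2])
    print('lid plane n',m.round(3),c.round(),best,len(Q),'tilt',np.arccos(m[2]),'yaw',np.arctan2(-m[1],-m[0]),'rect',cv2.minAreaRect(q[:,:2].astype('float32')))
    for nm,uv in dict(bell=(360,258),cup=(180,229),tool=(187,276)).items():
        if n=='top': print(nm,P[uv[1],uv[0]].round())
s=r.sense();print(s['qpos'])
```

```text
top
yel [200 215  20  16 299] [598. 148. 301.] [581. 125. 291.] [617. 170. 310.]
yel [305 217  19  16 252] [ 600. -114.  301.] [ 580. -135.  291.] [617. -91. 309.]
yel [249 264  33  10 287] [481.  15. 104.] [469. -29.  98.] [494.  62. 109.]
 pull top rect xy ((481.3125305175781, 15.5654296875), (94.18504333496094, 25.758878707885742), 88.24478912353516)
red [[ 565. -180.  120.]
 [ 792.  213.  317.]]
lid plane n [0.642 0.    0.767] [708.  15. 258.] 6996 10235 tilt 0.6973121127500472 yaw -3.141205491742334 rect ((714.490478515625, 16.580368041992188), (162.77297973632812, 399.58526611328125), 0.16280686855316162)
bell [ 517. -273.   47.]
cup [594. 270. 105.]
tool [453. 257.  49.]
scene
yel [305 159  23  25 335] [ 598. -112.  300.] [ 578. -135.  290.] [617. -88. 309.]
yel [208 211  27  24 399] [597. 148. 300.] [578. 124. 290.] [616. 171. 309.]
yel [277 250  35  26 376] [480.  19. 102.] [467. -29.  97.] [494.  66. 107.]
 pull top rect xy ((480.6141662597656, 17.994707107543945), (99.4249496459961, 29.49935531616211), 89.2961196899414)
red [[ 562. -176.  120.]
 [ 789.  218.  316.]]
lid plane n [0.639 0.001 0.77 ] [699.  29. 263.] 4364 8768 tilt 0.6925894984326841 yaw -3.1394269048034844 rect ((711.3323974609375, 19.541732788085938), (163.349853515625, 399.92547607421875), 0.07808849215507507)
[-1.27839521e+00  3.53597926e-01  1.63404472e+00 -8.32766463e-06
  1.15524995e+00 -2.42761143e-03]
```

The lid is at about 0.695 rad, the yaw is about 0, and the box origin is near (668.5, 17.5). The drawer is about 60 mm out. Next I close the fingers, align the tool with the box and travel to it.

```bash
python3 -m inch '[[0,0,0.0313,0,0,0,1],[0,0,0.0313,0,0,0,1],[0,0,0.0313,0,0,0,1],[0,0,0,0.34,-0.95,0,1],[0,0,0,0.34,-0.95,0,1],[0,0,0,0.34,-0.95,0,1],[0,0,0,0.34,-0.95,0,1],[0,0,0,0.34,-0.95,0,1]]' 30
python3 -m inch '[[0,0,0,0.34,-0.95,0,1],[0,0,0,0.34,-0.95,0,1],[0,0,0,0.34,-0.95,0,1],[0,0,0,0.34,-0.95,0,1],[0,0,0,0.34,-0.95,0,1],[0,0,0,0.34,-0.95,0,1],[0,0,0,0.34,-0.95,0,1],[0,0,0,0.34,-0.95,0,1]]'
```

```text
clock: 0.77
eef_pos: [224.2, -477.9, 218.4]
tcp_rot: [-3.141, 0.0, -0.0]
contact_force: [0.6, -1.0, 0.2]
opening: -0.002
grasp_force: 0.0
clock: 1.43
eef_pos: [292.2, -288.0, 218.6]
tcp_rot: [-3.141, 0.0, -0.0]
contact_force: [1.1, 0.2, 0.3]
opening: -0.003
grasp_force: 0.0
```

```bash
python3 -m inch '[[0,0,0,0.34,-0.95,0,1],[0,0,0,0.34,-0.95,0,1],[0,0,0,0.34,-0.95,0,1],[0,0,0,0.34,-0.95,0,1],[0,0,0,0.34,-0.95,0,1],[0,0,0,0.34,-0.95,0,1],[0,0,0,0.34,-0.95,0,1],[0,0,0,0.34,-0.95,0,1]]'
python3 -m inch '[[0,0,0,0.34,-0.95,0,1],[0,0,0,0.34,-0.95,0,1],[0,0,0,0.34,-0.95,0,1],[0,0,0,0.34,-0.95,0,1],[0,0,0,0,-0.5,0,1],[0,0,0,0,0,0,1],[0,0,0,0,0,0,1]]'
python3 -m inch '[[0,0.0357,0,0,0,0,1],[0,0.0357,0,0,0,0,1],[0,0.0357,0,0,0,0,1],[0,0.0357,0,0,0,0,1],[0,0.0357,0,0,0,0,1],[0,0.0357,0,0,0,0,1],[0,0.0357,0,0,0,0,1],[0,0,0,0,0,0,1]]'
```

```text
clock: 2.1
eef_pos: [360.2, -98.1, 218.7]
tcp_rot: [3.142, 0.0, -0.0]
contact_force: [0.5, -0.8, 0.2]
opening: -0.0
grasp_force: 0.0
clock: 2.68
eef_pos: [393.9, 8.4, 218.6]
tcp_rot: [3.141, 0.001, 0.002]
contact_force: [-0.5, -0.4, 0.5]
opening: -0.001
grasp_force: 0.0
clock: 3.35
eef_pos: [389.8, 6.5, 215.1]
tcp_rot: [3.138, -0.776, -0.0]
contact_force: [-1.6, -0.3, -1.3]
opening: 0.002
grasp_force: 0.0
```

```bash
python3 -m inch '[[0,0,0,-0.3,-0.07,0.675,1],[0,0,0,-0.3,-0.07,0.675,1],[0,0,0,-0.3,-0.07,0.675,1],[0,0,0,-0.3,-0.07,0.675,1],[0,0,0,-0.3,-0.07,0.675,1],[0,0,0,-0.3,-0.07,0.675,1],[0,0,0,0,0,0,1],[0,0,0,0,0,0,1]]'
python3 -c "
from h import *
shot('wrist','w1.png');d=shot('scene','s1.png')"
```

```text
clock: 4.02
eef_pos: [416.8, 0.6, 180.3]
tcp_rot: [3.139, -0.729, -0.001]
contact_force: [-0.6, -0.9, 0.5]
opening: -0.005
grasp_force: 0.0
```

View pics/w1.png

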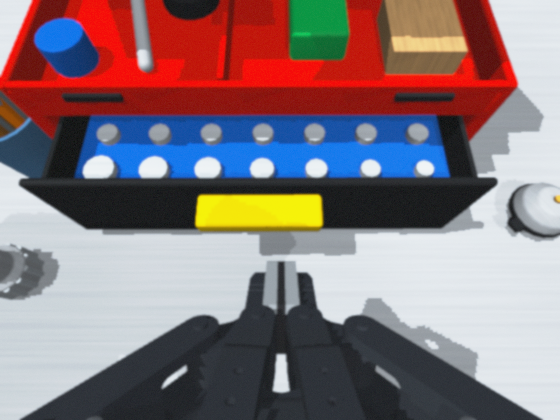

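The wrist view shows the fingertips at (283,270), in front of the yellow pull at (259,211), with the drawer clear. The last move fell short, so I check the joints.

```bash
python3 -c "
from rig import r
s=r.sense();print(s['qpos'].round(3),s['eef_pos'],s['tcp_rot'],s['joint_efforts'])"
```

```text
[ 2.00e-03 -1.90e-01  2.60e+00 -8.27e-01  3.00e-03  2.40e+00] [416.06361739   1.26376234 180.19602148] [ 3.14078443e+00 -7.29500894e-01 -9.38493751e-04] [ -0.08837023 -11.97613925 -27.21976161   0.03493601  -2.61379302
  -0.06636615]
```

Joint 5 is at its zero stop, which limits the forward tilt. I back off to a smaller tilt.

```bash
python3 -m inch '[[0,-0.03,0,0,0,0,1],[0,-0.03,0,0,0,0,1],[0,-0.03,0,0,0,0,1],[0,-0.03,0,0,0,0,1],[0,0,0,0,0,0,1],[0,0,0,0,0,0,1],[0,0,0,0,0,0,1],[0,0,0,0,0,0,1]]'; python3 -c "
from rig import r
s=r.sense();print(s['qpos'].round(3),s['qvel'].round(2),s['eef_pos'],s['tcp_rot'])"
```

```text
clock: 4.78
eef_pos: [418.9, -16.0, 181.1]
tcp_rot: [3.098, -0.538, -0.011]
contact_force: [0.2, 0.6, -0.4]
opening: -0.003
grasp_force: 0.0
[ 0.    -0.174  2.458 -0.157  0.324  1.73 ] [ 0.    0.   -0.    0.01  0.01 -0.01] [418.87083892 -16.02282615 181.06237705] [ 3.09780433 -0.53785774 -0.01124815]
```

```bash
python3 -m inch '[[0.0069,-0.022,0.002,0,0,0,1],[0.0069,-0.022,0.002,0,0,0,1],[0,0,0,-0.147,-0.33,0.632,1],[0,0,0,-0.147,-0.33,0.632,1],[0,0,0,-0.147,-0.33,0.632,1],[0,0,0,-0.147,-0.33,0.632,1],[0,0,0,0,0,0,1],[0,0,0,0,0,0,1]]'; python3 -c "
from rig import r
s=r.sense();print(s['qpos'].round(3),s['eef_pos'],s['tcp_rot'])"
```

```text
clock: 5.45
eef_pos: [430.4, 17.4, 117.1]
tcp_rot: [-3.134, -0.397, -0.027]
contact_force: [-0.4, -0.2, -0.1]
opening: 0.001
grasp_force: 0.0
[ 0.058  0.039  2.408 -0.086  0.3    1.732] [430.37084179  17.42409228 117.06667498] [-3.13443575 -0.39674782 -0.02664211]
```

```bash
python3 -m inch '[[0,0,0,0.368,0,0.156,1],[0,0,0,0.368,0,0.156,1],[0,0,0,0.368,0,0.156,1],[0,0,0,0.368,0,0.156,1],[0,0,0,0.368,0,0.156,1],[0,0,0,0.368,0,0.156,1]]'; python3 -m inch '[[0,0,0,0.184,0,0.078,1],[0,0,0,0.184,0,0.078,1],[0,0,0,0.11,0,0.047,1],[0,0,0,0,0,0,1]]'
```

```text
clock: 5.95
eef_pos: [493.3, 15.6, 118.4]
tcp_rot: [-3.133, -0.4, -0.029]
contact_force: [0.4, 0.6, 0.6]
opening: 0.004
grasp_force: 0.0
clock: 6.28
eef_pos: [505.2, 15.5, 117.9]
tcp_rot: [-3.134, -0.399, -0.029]
contact_force: [0.1, -0.1, -0.3]
opening: 0.003
grasp_force: 0.0
```

```bash
python3 -c "
from h import *
d=shot('wrist','w2.png');e=shot('scene');cv2.imwrite('pics/s2.png',cv2.resize(cv2.cvtColor(e['pixels'],4)[180:320,170:360],None,fx=4,fy=4))"
```

```text
(no output)
```

View pics/w2.png

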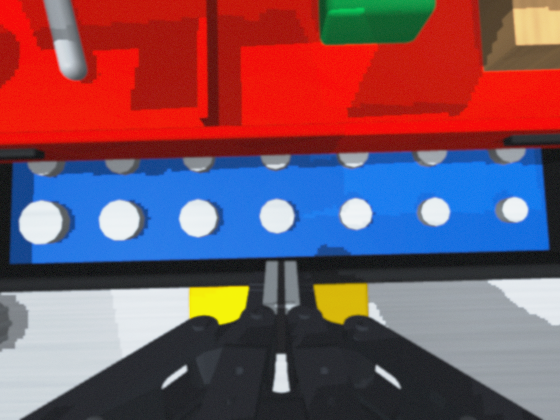

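View pics/s2.png

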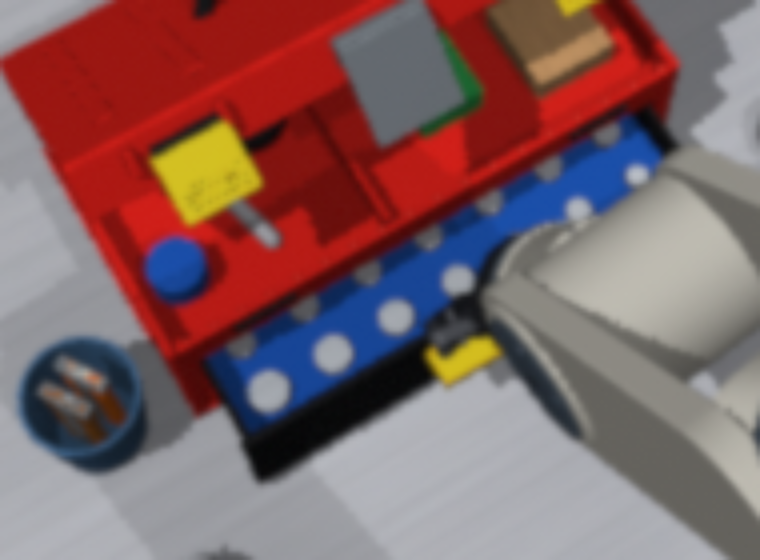

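The wrist view shows the fingertips at (281,270) above the pull and the drawer still out, so I passed over the pull without touching it. I back off and come in lower.

```bash
python3 -m inch '[[0,0,0,0.124,0,-0.295,1],[0,0,0,-0.737,0,-0.311,1],[0,0,0,-0.737,0,-0.311,1],[0,0,0,-0.737,0,-0.311,1],[0,0,0,-0.737,-0.04,-0.311,1],[0,0,0,-0.37,-0.04,-0.156,1],[0,0,0,0,0,0,1]]'
python3 - <<'E'
from h import *
for n in ('scene','top','wrist'):
    d=shot(n);P=pts(d);hsv=cv2.cvtColor(d['pixels'],cv2.COLOR_RGB2HSV)
    Y=(hsv[...,0]>22)&(hsv[...,0]<33)&(hsv[...,1]>150)&(hsv[...,2]>100)&(P[...,2]<160)&(P[...,2]>60)&(P[...,0]<560)&(abs(P[...,1])<90)
    Q=P[Y]
    if len(Q): print(n,len(Q),np.percentile(Q,[2,50,98],axis=0).round())
    if n=='wrist':
        B=(hsv[...,2]<150)&(P[...,0]<470)&(abs(P[...,1]-17)<12)&(P[...,2]>40)
        q=P[B];print('finger low',np.percentile(q[:,2],[0,1,5,20]),np.percentile(q[:,0],[0,50,100]))
E
```

```text
clock: 6.97
eef_pos: [412.7, 19.8, 126.0]
tcp_rot: [-3.134, -0.398, -0.028]
contact_force: [-1.0, 0.0, -0.8]
opening: 0.003
grasp_force: 0.0
scene 391 [[467. -30.  97.]
 [481.  19. 103.]
 [495.  66. 108.]]
top 290 [[469. -30.  98.]
 [481.  15. 104.]
 [495.  62. 109.]]
wrist 7881 [[466. -30.  99.]
 [480.  17. 103.]
 [494.  65. 104.]]
finger low [ 89.65249061 100.12617798 154.50816007 174.94148609] [378.94514969 397.73532974 466.90830767]
```

```bash
python3 -m inch '[[0,0,0,-0.2,0,0.479,1],[0,0,0,-0.2,0,0.479,1],[0,0,0,0.368,0,0.156,1],[0,0,0,0.368,0,0.156,1],[0,0,0,0.368,0,0.156,1],[0,0,0,0.368,0,0.156,1],[0,0,0,0.368,0,0.156,1],[0,0,0,0,0,0,1]]';  python3 - <<'E'
from h import *
d=shot('scene');P=pts(d);hsv=cv2.cvtColor(d['pixels'],cv2.COLOR_RGB2HSV)
Y=(hsv[...,0]>22)&(hsv[...,0]<33)&(hsv[...,1]>150)&(hsv[...,2]>100)&(P[...,2]<160)&(P[...,2]>60)&(P[...,0]<560)&(abs(P[...,1])<90)
print(np.percentile(P[Y],[2,50,98],axis=0).round())
E
```

```text
clock: 7.78
eef_pos: [468.3, 18.7, 101.1]
tcp_rot: [-3.133, -0.402, -0.029]
contact_force: [-0.5, 0.3, 1.3]
opening: 0.001
grasp_force: 0.0
[[469. -28.  97.]
 [486.  32. 103.]
 [495.  67. 108.]]
```

```bash
python3 -c "
from h import *
d=shot('wrist');P=pts(d);e=shot('scene');T=np.array(d['cam_to_world'])
np.savez('w3.npz',P=P,px=d['pixels'],T=T)
a=cv2.cvtColor(d['pixels'],4);b=cv2.resize(cv2.cvtColor(e['pixels'],4)[220:300,220:350],(520,320),interpolation=2)
o=np.zeros((420,800,3),'uint8');o[:,:380]=a[:,90:470];o[:320,380:]=b[:,:420];cv2.imwrite('pics/c3.png',o)
for v in range(250,330,8): print(v,[P[v,u].round().tolist() for u in (270,292)])
"
```

```text
250 [[474.0, 24.0, 103.0], [474.0, 13.0, 103.0]]
258 [[470.0, 24.0, 102.0], [470.0, 13.0, 103.0]]
266 [[468.0, 23.0, 123.0], [468.0, 13.0, 123.0]]
274 [[465.0, 23.0, 131.0], [465.0, 14.0, 132.0]]
282 [[463.0, 23.0, 136.0], [462.0, 14.0, 135.0]]
290 [[461.0, 22.0, 142.0], [460.0, 14.0, 142.0]]
298 [[458.0, 22.0, 147.0], [458.0, 14.0, 146.0]]
306 [[456.0, 22.0, 150.0], [456.0, 14.0, 150.0]]
314 [[455.0, 22.0, 159.0], [455.0, 15.0, 158.0]]
322 [[nan, nan, nan], [453.0, 15.0, 161.0]]
```

View pics/c3.png

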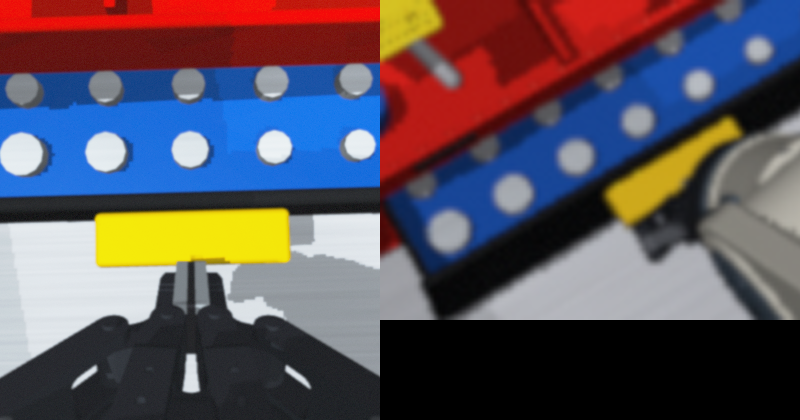

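The depth map shows the finger's visible end at about (468, 18, 120), still above the pull's top at 103. That puts the real tip about 18 mm behind the reported TCP along the tool. I back off and go another 26 mm lower.

```bash
python3 -m inch '[[0,0,0,-0.737,0,-0.311,1],[0,0,0,-0.6,0,-0.25,1],[0,0,0,-0.2,0,0.479,1],[0,0,0,-0.2,0,0.479,1],[0,0,0,0.368,0,0.156,1],[0,0,0,0.368,0,0.156,1],[0,0,0,0.368,0,0.156,1],[0,0,0,0,0,0,1]]';python3 - <<'E'
from h import *
d=shot('wrist');P=pts(d)
for v in range(240,330,8): print(v,[P[v,u].round().tolist() for u in (270,292)])
E
python3 -m inch '[[0,0,0,0.368,0,0.156,1],[0,0,0,0.368,0,0.156,1],[0,0,0,0,0,0,1]]'
python3 - <<'E'
from h import *
d=shot('scene');P=pts(d);hsv=cv2.cvtColor(d['pixels'],cv2.COLOR_RGB2HSV)
Y=(hsv[...,0]>22)&(hsv[...,0]<33)&(hsv[...,1]>150)&(hsv[...,2]>100)&(P[...,2]<160)&(P[...,2]>60)&(P[...,0]<560)&(abs(P[...,1])<90)
print(np.percentile(P[Y],[2,50,98],axis=0).round())
E
```

```text
clock: 8.6
eef_pos: [462.3, 19.1, 75.2]
tcp_rot: [-3.133, -0.403, -0.029]
contact_force: [0.4, 0.1, 0.8]
opening: 0.002
grasp_force: 0.0
240 [[475.0, 23.0, 102.0], [475.0, 14.0, 103.0]]
248 [[472.0, 23.0, 103.0], [472.0, 14.0, 103.0]]
256 [[nan, nan, nan], [468.0, 14.0, 101.0]]
264 [[464.0, 24.0, 97.0], [464.0, 14.0, 96.0]]
272 [[462.0, 23.0, 105.0], [461.0, 14.0, 104.0]]
280 [[459.0, 23.0, 110.0], [459.0, 14.0, 110.0]]
288 [[457.0, 23.0, 116.0], [456.0, 14.0, 115.0]]
296 [[455.0, 23.0, 122.0], [454.0, 15.0, 120.0]]
304 [[453.0, 23.0, 125.0], [453.0, 15.0, 127.0]]
312 [[451.0, 23.0, 131.0], [451.0, 15.0, 131.0]]
320 [[449.0, 22.0, 136.0], [449.0, 15.0, 135.0]]
328 [[447.0, 22.0, 138.0], [448.0, 15.0, 140.0]]
clock: 8.9
eef_pos: [481.3, 18.6, 74.7]
tcp_rot: [-3.133, -0.402, -0.029]
contact_force: [0.9, -0.6, -0.1]
opening: -0.001
grasp_force: 0.0
[[486. -29.  98.]
 [500.  23. 103.]
 [513.  66. 107.]]
```

The drawer now moves: the pull face went to 486 with the TCP at 481. I push the remaining 42 mm or so.

```bash
python3 -m inch '[[0,0,0,0.368,0,0.156,1],[0,0,0,0.368,0,0.156,1],[0,0,0,0.368,0,0.156,1],[0,0,0,0.184,0,0.078,1],[0,0,0,0,0,0,1]]'
python3 -m inch '[[0,0,0,0.11,0,0.047,1],[0,0,0,0.074,0,0.031,1],[0,0,0,0,0,0,1]]'
python3 -m inch '[[0,0,0,0.074,0,0.031,1],[0,0,0,0,0,0,1]]'
```

```text
clock: 9.37
eef_pos: [515.5, 17.6, 74.2]
tcp_rot: [-3.133, -0.401, -0.029]
contact_force: [-0.3, -0.4, 0.3]
opening: -0.001
grasp_force: 0.0
clock: 9.62
eef_pos: [518.9, 17.5, 73.9]
tcp_rot: [-3.134, -0.4, -0.029]
contact_force: [-0.5, 0.5, -0.2]
opening: 0.002
grasp_force: 0.3
clock: 9.78
eef_pos: [520.7, 17.4, 73.9]
tcp_rot: [-3.134, -0.399, -0.028]
contact_force: [-2.0, -0.4, 0.0]
opening: 0.001
grasp_force: 0.6
```

```bash
python3 -m inch '[[0,0,0,0.074,0,0.031,1],[0,0,0,0,0,0,1]]'
python3 -m inch '[[0,0,0,0.074,0,0.031,1],[0,0,0,0,0,0,1]]'
python3 -m inch '[[0,0,0,0.074,0,0.031,1],[0,0,0,0,0,0,1]]'
```

```text
clock: 9.95
eef_pos: [522.8, 17.4, 73.8]
tcp_rot: [-3.134, -0.399, -0.028]
contact_force: [-0.7, 0.7, -1.4]
opening: 0.003
grasp_force: 0.7
clock: 10.12
eef_pos: [523.1, 17.2, 73.2]
tcp_rot: [-3.134, -0.396, -0.028]
contact_force: [-8.5, 1.8, 5.4]
opening: -0.001
grasp_force: 4.2
clock: 10.28
eef_pos: [523.1, 17.1, 72.3]
tcp_rot: [-3.134, -0.393, -0.028]
contact_force: [-14.1, 2.4, 8.3]
opening: 0.002
grasp_force: 7.3
```

The drawer is home and firm against its stop at 14 N. I retreat, rise and bring the tool back to vertical.

```bash
python3 -m inch '[[0,0,0,-0.4,0,-0.17,1],[0,0,0,-0.92,0,-0.389,1],[0,0,0,-0.92,0,-0.389,1],[0,0,0,-0.92,0,-0.389,1],[0,0,0,0.389,0,-0.92,1],[0,0,0,0.389,0,-0.92,1],[0,0,0,0.389,0,-0.92,1],[0,0,0,0.389,0,-0.92,1]]'
python3 -m inch '[[0,-0.0313,0,0.389,0,-0.92,1],[0,-0.0313,0,0.389,0,-0.92,1],[0,-0.0313,0,0.389,0,-0.92,1],[0,-0.0313,0,0.2,0,-1,1],[0,0,-0.009,0,0,-1,1],[0,0,0,0,0,-1,1],[0,0,0,0,0,-1,1],[0,0,0,0,0,-1,1]]'
python3 - <<'E'
from h import *
for n in ('top','wrist'):
    d=shot(n,n+'4.png');P=pts(d);hsv=cv2.cvtColor(d['pixels'],cv2.COLOR_RGB2HSV)
    Y=(hsv[...,0]>22)&(hsv[...,0]<33)&(hsv[...,1]>150)&(hsv[...,2]>100)&(P[...,2]<160)&(P[...,2]>60)&(P[...,0]<560)&(abs(P[...,1])<90)
    if Y.sum(): print(n,np.percentile(P[Y],[2,50,98],axis=0).round())
E
```

```text
clock: 10.95
eef_pos: [441.0, 18.8, 175.4]
tcp_rot: [-3.133, -0.401, -0.029]
contact_force: [0.9, 0.1, -0.2]
opening: 0.0
grasp_force: 0.0
clock: 11.62
eef_pos: [449.2, 16.8, 372.5]
tcp_rot: [-3.135, -0.016, 0.002]
contact_force: [1.1, 0.2, 0.8]
opening: 0.001
grasp_force: 0.0
top [[530. -31. 100.]
 [542.  16. 104.]
 [554.  63. 109.]]
wrist [[528. -29. 100.]
 [541.  17. 103.]
 [554.  65. 104.]]
```

The drawer is confirmed home (pull back edge at 554, expected 555). Now over the lid.

```bash
python3 -m inch '[[0,0,0,1,0,-0.2,1],[0,0,0,1,0,-0.2,1],[0,0,0,1,0,-0.2,1],[0,0,0,1,0,-0.2,1],[0,0,0,1,0,-0.2,1],[0,0,0,1,0,-0.1,1],[0,0,0,1,0,0,1],[0,0,0,1,0,0,1]]'
python3 -m inch '[[0,0,0,0.1,0,0,1],[0,0,0,0,0,0,1]]'
python3 - <<'E'
from h import *
d=shot('wrist','w5.png');P=pts(d)
for v in range(200,330,10): print(v,[P[v,u].round().tolist() for u in (270,292)])
E
```

```text
clock: 12.38
eef_pos: [649.8, 17.2, 400.9]
tcp_rot: [-3.135, -0.015, 0.002]
contact_force: [0.5, -0.2, 0.9]
opening: 0.002
grasp_force: 0.0
clock: 12.55
eef_pos: [651.7, 17.2, 399.9]
tcp_rot: [-3.135, -0.013, 0.002]
contact_force: [-0.7, 0.2, -0.3]
opening: -0.002
grasp_force: 0.0
200 [[656.0, 26.0, 298.0], [656.0, 9.0, 299.0]]
210 [[650.0, 26.0, 305.0], [650.0, 9.0, 304.0]]
220 [[643.0, 26.0, 310.0], [644.0, 9.0, 310.0]]
230 [[637.0, 26.0, 315.0], [637.0, 9.0, 315.0]]
240 [[628.0, 26.0, 314.0], [628.0, 9.0, 313.0]]
250 [[622.0, 26.0, 317.0], [622.0, 9.0, 318.0]]
260 [[612.0, 26.0, 314.0], [612.0, 9.0, 314.0]]
270 [[662.0, 22.0, 424.0], [662.0, 12.0, 425.0]]
280 [[662.0, 21.0, 434.0], [661.0, 12.0, 432.0]]
290 [[661.0, 21.0, 440.0], [662.0, 12.0, 441.0]]
300 [[662.0, 21.0, 447.0], [661.0, 13.0, 447.0]]
310 [[663.0, 20.0, 455.0], [663.0, 13.0, 455.0]]
320 [[662.0, 20.0, 459.0], [662.0, 13.0, 460.0]]
```

View pics/w5.png

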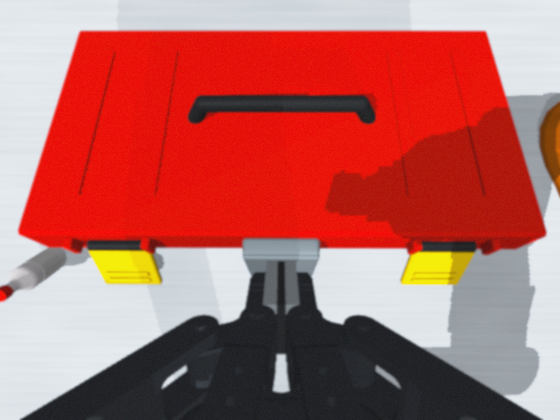

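The wrist view shows the tilted lid with its front edge at row 235 and the tongue at (281,250); the fingertips are above it at (281,265). I descend in steps, then follow the lid's arc.

```bash
python3 -m inch '[[0,0,0,0.4,0,0.8,1],[0,0,0,0.4,0,0.8,1],[0,0,0,0,0,0.8,1],[0,0,0,0,0,0.8,1],[0,0,0,0,0,0.6,1],[0,0,0,0,0,0,1]]'
python3 -m inch '[[0,0,0,0,0,0.3,1],[0,0,0,0,0,0.3,1],[0,0,0,0,0,0,1]]'
python3 -m inch '[[0,0,0,0,0,0.2,1],[0,0,0,0,0,0.2,1],[0,0,0,0,0,0,1]]'
```

```text
clock: 13.1
eef_pos: [669.6, 18.0, 303.5]
tcp_rot: [-3.135, -0.009, 0.002]
contact_force: [0.5, 0.3, 0.2]
opening: 0.003
grasp_force: 0.0
clock: 13.35
eef_pos: [672.0, 18.1, 291.4]
tcp_rot: [-3.135, -0.014, 0.002]
contact_force: [0.2, 0.5, 0.2]
opening: 0.003
grasp_force: 0.0
clock: 13.6
eef_pos: [672.3, 18.2, 281.1]
tcp_rot: [-3.135, -0.014, 0.002]
contact_force: [-0.5, 0.3, 0.4]
opening: 0.002
grasp_force: 0.0
```

```bash
python3 -m inch '[[0,0,0,0,0,0.2,1],[0,0,0,0,0,0,1]]'
python3 -m inch '[[0,0,0,0,0,0.2,1],[0,0,0,0,0,0,1]]'
python3 - <<'E'
from h import *
for n in ('wrist','scene'):
    d=shot(n);P=pts(d);hsv=cv2.cvtColor(d['pixels'],cv2.COLOR_RGB2HSV)
    R=((hsv[...,0]<6)|(hsv[...,0]>174))&(hsv[...,1]>150)&(P[...,2]>200)&(P[...,0]>500)
    q=P[R]
    for _ in range(6):
        c=np.median(q,0);A=np.c_[q[:,0],q[:,1],np.ones(len(q))];k=np.linalg.lstsq(A,q[:,2],rcond=None)[0];e=abs(A@k-q[:,2]);q=q[e<max(4,np.median(e)*2)]
    print(n,'lid angle',np.arctan(-k[0]),len(q))
    if n=='wrist':
        for v in range(180,300,10): print(v,[P[v,u].round().tolist() for u in (270,292)])
E
```

```text
clock: 13.77
eef_pos: [673.4, 18.2, 277.3]
tcp_rot: [-3.135, -0.016, 0.002]
contact_force: [0.6, 1.6, 0.8]
opening: 0.005
grasp_force: 0.8
clock: 13.93
eef_pos: [673.5, 18.2, 272.5]
tcp_rot: [-3.135, -0.016, 0.002]
contact_force: [1.3, 0.9, 3.0]
opening: 0.001
grasp_force: 1.9
wrist lid angle 0.6623587298624197 147024
180 [[712.0, 24.0, 248.0], [712.0, 12.0, 248.0]]
190 [[707.0, 24.0, 251.0], [707.0, 12.0, 251.0]]
200 [[703.0, 24.0, 255.0], [703.0, 12.0, 255.0]]
210 [[698.0, 24.0, 258.0], [698.0, 12.0, 259.0]]
220 [[694.0, 24.0, 262.0], [694.0, 12.0, 263.0]]
230 [[689.0, 24.0, 265.0], [690.0, 12.0, 266.0]]
240 [[685.0, 24.0, 269.0], [685.0, 12.0, 268.0]]
250 [[681.0, 23.0, 272.0], [681.0, 12.0, 271.0]]
260 [[678.0, 23.0, 275.0], [678.0, 12.0, 276.0]]
270 [[684.0, 22.0, 298.0], [683.0, 13.0, 296.0]]
280 [[684.0, 22.0, 306.0], [684.0, 13.0, 306.0]]
290 [[683.0, 22.0, 313.0], [683.0, 13.0, 312.0]]
scene lid angle 0.6556735144597524 2296
```

The fingertips are on the lid, now at about 0.66 rad. I follow the arc down.

```bash
python3 -m inch '[[0,0,0,-0.27,0,0.23,1],[0,0,0,-0.27,0,0.23,1],[0,0,0,-0.25,0,0.26,1],[0,0,0,-0.25,0,0.26,1],[0,0,0,-0.23,0,0.28,1],[0,0,0,-0.23,0,0.28,1],[0,0,0,0,0,0,1]]'
python3 -m inch '[[0,0,0,-0.2,0,0.3,1],[0,0,0,-0.2,0,0.3,1],[0,0,0,-0.17,0,0.315,1],[0,0,0,-0.17,0,0.315,1],[0,0,0,0,0,0,1]]'
```

```text
clock: 14.62
eef_pos: [633.6, 18.4, 230.8]
tcp_rot: [-3.135, -0.01, 0.002]
contact_force: [-0.4, 0.6, 0.5]
opening: -0.001
grasp_force: 0.0
clock: 15.03
eef_pos: [615.7, 18.6, 199.8]
tcp_rot: [-3.135, -0.011, 0.002]
contact_force: [-1.1, 0.1, -2.1]
opening: -0.0
grasp_force: 0.0
```

```bash
cat >> h.py <<'E'
def lid(n):
    d=shot(n);P=pts(d);hsv=cv2.cvtColor(d['pixels'],cv2.COLOR_RGB2HSV)
    R=((hsv[...,0]<6)|(hsv[...,0]>174))&(hsv[...,1]>150)&(P[...,2]>170)&(P[...,0]>500)
    q=P[R]
    for _ in range(6):
        A=np.c_[q[:,0],q[:,1],np.ones(len(q))];k=np.linalg.lstsq(A,q[:,2],rcond=None)[0];e=abs(A@k-q[:,2]);q=q[e<max(4,np.median(e)*2)]
    print(n,'lid angle',np.arctan(-k[0]),'z at x=590',k@[590,17,1],len(q))
    return d,P,hsv
E
python3 -c "
from h import *
lid('wrist');lid('scene')"
```

```text
wrist lid angle 0.12848982091450384 z at x=590 214.07496900321325 174799
scene lid angle 0.12370614336789325 z at x=590 213.71300159155294 4791
```

```bash
python3 -m inch '[[0,0,0,-0.15,0,0.2,1],[0,0,0,-0.15,0,0.2,1],[0,0,0,-0.1,0,0.2,1],[0,0,0,0,0,0,1]]'
python3 -m inch '[[0,0,0,0,0,0.1,1],[0,0,0,0,0,0.1,1],[0,0,0,0,0,0,1]]'
python3 -c "
from h import *
lid('wrist')"
```

```text
clock: 15.47
eef_pos: [606.8, 18.6, 185.6]
tcp_rot: [-3.135, -0.013, 0.002]
contact_force: [-0.5, 0.1, -0.7]
opening: 0.002
grasp_force: 0.0
clock: 15.72
eef_pos: [607.2, 18.6, 181.0]
tcp_rot: [-3.135, -0.012, 0.002]
contact_force: [-0.8, -0.5, 0.2]
opening: 0.001
grasp_force: 0.1
wrist lid angle 0.018370089919908725 z at x=590 193.4741856822335 170507
```

```bash
python3 -m inch '[[0,0,0,0,0,0.1,1],[0,0,0,0,0,0,1]]'
python3 -m inch '[[0,0,0,0,0,0.1,1],[0,0,0,0,0,0,1]]'
python3 -m inch '[[0,0,0,0,0,0.1,1],[0,0,0,0,0,0,1]]'
python3 -c "
from h import *
lid('wrist')"
```

```text
clock: 15.93
eef_pos: [608.0, 18.6, 178.9]
tcp_rot: [-3.135, -0.014, 0.002]
contact_force: [-0.7, 0.4, 1.7]
opening: -0.0
grasp_force: 0.3
clock: 16.1
eef_pos: [608.3, 18.7, 177.5]
tcp_rot: [-3.135, -0.015, 0.002]
contact_force: [-5.0, -0.5, 10.8]
opening: -0.002
grasp_force: 5.2
clock: 16.27
eef_pos: [608.3, 18.7, 177.4]
tcp_rot: [-3.135, -0.015, 0.002]
contact_force: [-12.2, -0.1, 31.1]
opening: -0.005
grasp_force: 15.2
wrist lid angle -0.0007264727955029857 z at x=590 189.93822445367275 171071
```

The lid is shut (angle 0, pressed with 31 N). I lift off and go to the left latch.

```bash
python3 -m inch '[[0,0,0,0,0,-0.5,1],[0,0,0,0,0,-1,1],[0,0,0,0,0,-1,1],[0,0,0,-1,-0.74,0,1],[0,0,0,-1,-0.74,0,1],[0,0,0,-1,-0.74,0,1],[0,0,0,-1,-0.74,0,1],[0,0,0,-1,-0.74,0,1]]'
python3 -m inch '[[0,0,0,-1,-0.74,0,1],[0,0,0,-1,-0.74,0,1],[0,0.0318,0,0,0,0,1],[0,0.0318,0,0,0,0,1],[0,0.0318,0,0,0,0,1],[0,0.0318,0,0,0,0,1],[0,0,0,0,0,0,1]]'
python3 - <<'E'
from h import *
d,P,hsv=lid('top')
Y=((hsv[...,0]>22)&(hsv[...,0]<33)&(hsv[...,1]>150)&(hsv[...,2]>90)&(P[...,2]>60)&(P[...,0]>450)&(P[...,0]<620)&(abs(P[...,1])<200)).astype('uint8')
k,l,st,c=cv2.connectedComponentsWithStats(Y)
for i in range(1,k):
    if st[i,4]>20: print(st[i],np.percentile(P[l==i],[2,50,98],axis=0).round().tolist())
E
```

```text
clock: 16.98
eef_pos: [481.1, 111.1, 235.4]
tcp_rot: [-3.135, -0.015, 0.002]
contact_force: [1.6, 0.9, -0.3]
opening: -0.001
grasp_force: 0.0
clock: 17.57
eef_pos: [428.6, 146.5, 233.3]
tcp_rot: [-3.135, -0.416, 0.001]
contact_force: [-1.0, 1.0, -0.6]
opening: 0.001
grasp_force: 0.0
top lid angle -0.0012696055960839424 z at x=590 190.87862899946884 9642
[249 244  33   9 197] [[530.0, -31.0, 98.0], [537.0, 22.0, 104.0], [550.0, 64.0, 108.0]]
[304 249  13   3  32] [[535.0, -131.0, 134.0], [538.0, -111.0, 143.0], [541.0, -97.0, 153.0]]
```

```bash
python3 -m inch '[[0,0,0,0.137,0,0.862,1],[0,0,0,0.137,0,0.862,1],[0,0,0,0.137,0,0.862,1],[0,0,0,0.137,0,0.862,1],[0,0,0,0.137,0,0.862,1],[0,0,0,0.137,0,0.862,1],[0,0,0,0,0,0,1]]'
python3 - <<'E'
from h import *
d=shot('wrist','w6.png');P=pts(d);hsv=cv2.cvtColor(d['pixels'],cv2.COLOR_RGB2HSV)
Y=((hsv[...,0]>22)&(hsv[...,0]<33)&(hsv[...,1]>150)&(hsv[...,2]>90)&(P[...,2]>60)).astype('uint8')
k,l,st,c=cv2.connectedComponentsWithStats(Y)
for i in range(1,k):
    if st[i,4]>60: print(st[i],np.percentile(P[l==i],[2,50,98],axis=0).round().tolist())
for v in range(262,300,6): print(v,[P[v,u].round().tolist() for u in (270,292)])
E
```

```text
clock: 18.2
eef_pos: [504.6, 147.6, 122.1]
tcp_rot: [-3.136, -0.409, -0.001]
contact_force: [-0.8, -0.7, -0.3]
opening: 0.001
grasp_force: 0.0
[ 214  138  130   72 6987] [[532.0, 124.0, 135.0], [544.0, 148.0, 156.0], [551.0, 171.0, 171.0]]
[ 412  176  148   48 5533] [[527.0, -9.0, 96.0], [538.0, 37.0, 103.0], [553.0, 68.0, 104.0]]
262 [[507.0, 152.0, 142.0], [507.0, 142.0, 142.0]]
268 [[505.0, 152.0, 149.0], [505.0, 143.0, 149.0]]
274 [[503.0, 152.0, 152.0], [503.0, 143.0, 151.0]]
280 [[501.0, 152.0, 157.0], [501.0, 143.0, 157.0]]
286 [[499.0, 152.0, 161.0], [499.0, 143.0, 161.0]]
292 [[497.0, 151.0, 165.0], [497.0, 143.0, 164.0]]
298 [[496.0, 151.0, 169.0], [496.0, 143.0, 168.0]]
```

View pics/w6.png

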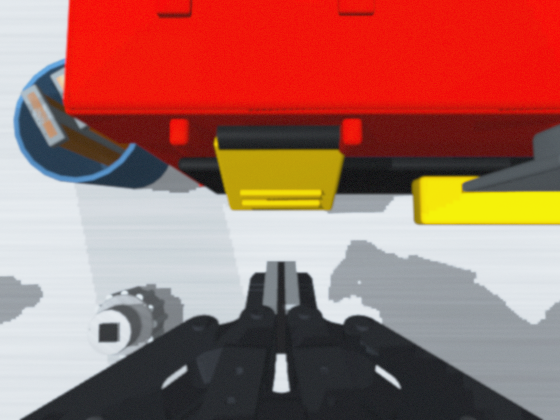

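The wrist view shows the left latch flap sticking out, with its free edge at row 208 between cols 230 and 335, and the fingertips at (281,265) in front of it. I push forward.

```bash
python3 -m inch '[[0,0,0,0.35,0,0.198,1],[0,0,0,0.35,0,0.198,1],[0,0,0,0.35,0,0.198,1],[0,0,0,0.28,0,0.12,1],[0,0,0,0,0,0,1]]'
python3 -m inch '[[0,0,0,0.074,0,0.031,1],[0,0,0,0.074,0,0.031,1],[0,0,0,0,0,0,1]]'
python3 -m inch '[[0,0,0,0.074,0,0.031,1],[0,0,0,0,0,0,1]]'
```

```text
clock: 18.67
eef_pos: [542.4, 148.6, 123.0]
tcp_rot: [-3.134, -0.416, -0.001]
contact_force: [-0.2, 0.0, 0.2]
opening: -0.0
grasp_force: 0.0
clock: 18.92
eef_pos: [544.3, 148.4, 122.1]
tcp_rot: [-3.134, -0.414, -0.0]
contact_force: [-0.6, -0.0, -1.2]
opening: -0.003
grasp_force: 0.1
clock: 19.08
eef_pos: [546.2, 148.3, 122.0]
tcp_rot: [-3.135, -0.413, -0.0]
contact_force: [-1.3, -0.9, 0.5]
opening: 0.001
grasp_force: 0.6
```

```bash
python3 -m inch '[[0,0,0,0.074,0,0.031,1],[0,0,0,0,0,0,1]]'
python3 -m inch '[[0,0,0,0.074,0,0.031,1],[0,0,0,0,0,0,1]]'
python3 -m inch '[[0,0,0,0.074,0,0.031,1],[0,0,0,0,0,0,1]]'
python3 -c "
from h import *
d,P,hsv=lid('wrist')
Y=(hsv[...,0]>22)&(hsv[...,0]<33)&(hsv[...,1]>150)&(P[...,2]>110)
print(np.percentile(P[Y],[2,50,98],axis=0).round().tolist())"
```

```text
clock: 19.25
eef_pos: [548.5, 148.4, 122.1]
tcp_rot: [-3.135, -0.414, -0.0]
contact_force: [-2.0, -0.3, -0.8]
opening: -0.003
grasp_force: 0.7
clock: 19.42
eef_pos: [549.5, 148.2, 121.7]
tcp_rot: [-3.135, -0.412, -0.0]
contact_force: [-9.2, 1.6, 4.3]
opening: -0.003
grasp_force: 4.5
clock: 19.58
eef_pos: [549.9, 147.9, 121.2]
tcp_rot: [-3.136, -0.41, -0.001]
contact_force: [-16.9, 3.4, 9.5]
opening: 0.002
grasp_force: 8.4
wrist lid angle -0.010583510990167987 z at x=590 189.6137582235278 124616
[[544.0, 15.0, 114.0], [555.0, 47.0, 116.0], [555.0, 74.0, 167.0]]
```

The left latch is flat (17 N against its stop). On to the right one.

```bash
python3 -m inch '[[0,0,0,-0.4,0,-0.17,1],[0,0,0,-0.8,0,-0.35,1],[0,0,0,-0.8,0,-0.35,1],[0,0,0,0,0.94,0,1],[0,0,0,0,0.94,0,1],[0,0,0,0,0.94,0,1],[0,0,0,0,0.94,0,1],[0,0,0,0,0.94,0,1]]'
python3 -m inch '[[0,0,0,0,0.94,0,1],[0,0,0,0,0.94,0,1],[0,0,0,0,0.94,0,1],[0,0,0,0,0.94,0,1],[0,0,0,0,0.94,0,1],[0,0,0,0,0.9,0,1],[0,0,0,0,0,0,1],[0,0,0,0,0,0,1]]'
python3 - <<'E'
from h import *
d=shot('wrist');P=pts(d);hsv=cv2.cvtColor(d['pixels'],cv2.COLOR_RGB2HSV)
Y=((hsv[...,0]>22)&(hsv[...,0]<33)&(hsv[...,1]>150)&(hsv[...,2]>90)&(P[...,2]>60)).astype('uint8')
k,l,st,c=cv2.connectedComponentsWithStats(Y)
for i in range(1,k):
    if st[i,4]>60: print(st[i],np.percentile(P[l==i],[2,50,98],axis=0).round().tolist())
E
```

```text
clock: 20.3
eef_pos: [498.9, 29.9, 122.0]
tcp_rot: [-3.135, -0.416, 0.0]
contact_force: [-0.1, -1.1, -0.2]
opening: -0.004
grasp_force: 0.0
clock: 20.97
eef_pos: [499.0, -110.6, 120.7]
tcp_rot: [-3.135, -0.415, -0.003]
contact_force: [-0.6, -0.2, -0.2]
opening: -0.002
grasp_force: 0.0
[ 221  121  130   75 7323] [[533.0, -136.0, 135.0], [544.0, -112.0, 156.0], [551.0, -89.0, 171.0]]
[   0  166  153   49 5768] [[527.0, -32.0, 95.0], [537.0, 1.0, 103.0], [553.0, 48.0, 104.0]]
```

```bash
python3 -m inch '[[0,0,0,0.38,0.02,0.14,1],[0,0,0,0.38,0.02,0.15,1],[0,0,0,0.38,0.02,0.17,1],[0,0,0,0.38,0,0.17,1],[0,0,0,0,0,0,1]]'
python3 -m inch '[[0,0,0,0.074,0,0.031,1],[0,0,0,0.074,0,0.031,1],[0,0,0,0,0,0,1]]'
python3 -m inch '[[0,0,0,0.074,0,0.031,1],[0,0,0,0,0,0,1]]'
python3 -m inch '[[0,0,0,0.074,0,0.031,1],[0,0,0,0,0,0,1]]'
```

```text
clock: 21.43
eef_pos: [542.3, -110.3, 121.5]
tcp_rot: [-3.135, -0.415, 0.001]
contact_force: [-0.1, -0.5, -0.0]
opening: 0.001
grasp_force: 0.0
clock: 21.68
eef_pos: [543.6, -110.4, 121.0]
tcp_rot: [-3.134, -0.413, -0.0]
contact_force: [-0.6, -0.1, 1.1]
opening: -0.001
grasp_force: 0.0
clock: 21.85
eef_pos: [545.4, -110.6, 121.1]
tcp_rot: [-3.134, -0.413, -0.001]
contact_force: [-1.2, 0.7, -0.4]
opening: -0.001
grasp_force: 0.6
clock: 22.02
eef_pos: [547.7, -110.7, 121.3]
tcp_rot: [-3.134, -0.414, -0.001]
contact_force: [-1.7, 0.4, -1.0]
opening: 0.002
grasp_force: 0.8
```

```bash
python3 -m inch '[[0,0,0,0.074,0,0.031,1],[0,0,0,0,0,0,1]]'
python3 -m inch '[[0,0,0,0.074,0,0.031,1],[0,0,0,0,0,0,1]]'
python3 -m inch '[[0,0,0,-0.4,0,-0.17,1],[0,0,0,-0.92,0,-0.389,1],[0,0,0,-0.92,0,-0.389,1],[0,0,0,-0.92,0,-0.389,1],[0,0,0,0.2,0.9,-0.5,1],[0,0,0,0.2,0.9,-0.5,1],[0,0,0,0.2,0.9,-0.5,1],[0,0,0,0,0,0,1]]'
python3 - <<'E'
from h import *
d,P,hsv=lid('wrist')
cv2.imwrite('pics/w7.png',cv2.cvtColor(d['pixels'],4))
for n in('scene','top'):
  d=shot(n,n+'7.png');P=pts(d);hsv=cv2.cvtColor(d['pixels'],cv2.COLOR_RGB2HSV)
  Y=((hsv[...,0]>22)&(hsv[...,0]<33)&(hsv[...,1]>150)&(hsv[...,2]>80)&(P[...,2]>60)&(P[...,0]>450)&(P[...,0]<620)&(abs(P[...,1])<200)).astype('uint8')
  k,l,st,c=cv2.connectedComponentsWithStats(Y)
  for i in range(1,k):
    if st[i,4]>8: print(st[i],np.percentile(P[l==i],[2,50,98],axis=0).round().tolist())
E
```

```text
clock: 22.18
eef_pos: [549.4, -110.5, 121.1]
tcp_rot: [-3.134, -0.413, -0.0]
contact_force: [-3.3, -1.8, 0.6]
opening: 0.003
grasp_force: 1.7
clock: 22.35
eef_pos: [550.1, -110.4, 120.7]
tcp_rot: [-3.134, -0.411, -0.0]
contact_force: [-15.3, -2.8, 9.7]
opening: -0.0
grasp_force: 7.3
clock: 23.02
eef_pos: [467.5, -183.0, 163.9]
tcp_rot: [-3.14, -0.421, -0.001]
contact_force: [1.3, 0.1, 0.6]
opening: 0.0
grasp_force: 0.0
wrist lid angle -0.06325221398155503 z at x=590 190.34737317647867 19203
[313 208  14  10  53] [[549.0, -128.0, 135.0], [552.0, -108.0, 144.0], [554.0, -88.0, 157.0]]
[265 233  35  25 322] [[526.0, -30.0, 96.0], [538.0, 20.0, 103.0], [553.0, 67.0, 112.0]]
[231 255  14  11  56] [[550.0, 128.0, 132.0], [552.0, 148.0, 144.0], [554.0, 167.0, 157.0]]
[249 244  33   9 186] [[530.0, -31.0, 98.0], [537.0, 21.0, 104.0], [550.0, 64.0, 108.0]]
```

View pics/scene7.png

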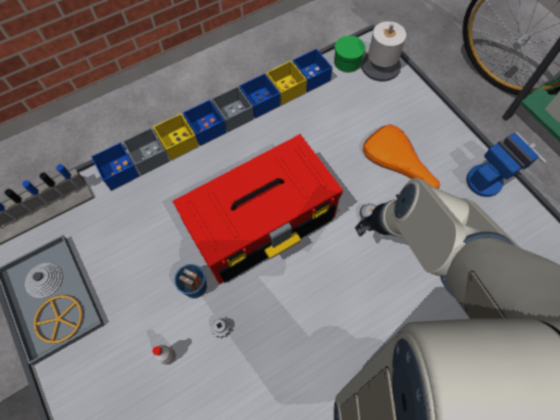

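View pics/w7.png

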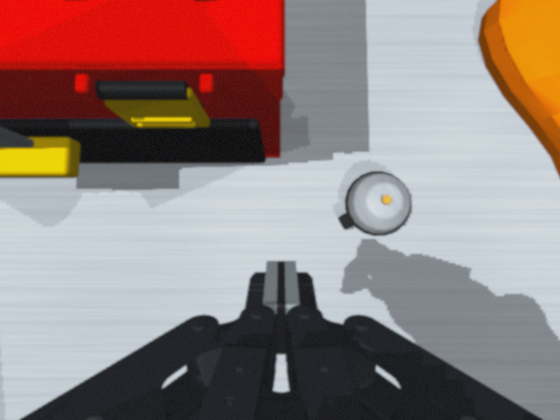

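The scene view shows the box shut with the tongue down at (280,235), both latches in, and the bystanders where they were; the arm is touching nothing. One quick fit of the right latch's face angle before handing in.

Run:
```python
from h import *
d=shot('wrist');P=pts(d);hsv=cv2.cvtColor(d['pixels'],cv2.COLOR_RGB2HSV)
Y=(hsv[...,0]>22)&(hsv[...,0]<33)&(hsv[...,1]>150)&(P[...,2]>122)
q=P[Y];q=q[np.isfinite(q).all(1)];print(len(q),np.percentile(q,[2,50,98],axis=0).round(1).tolist())
for z in range(125,170,6):
    s=q[abs(q[:,2]-z)<3]
    if len(s)>10: print(z,np.median(s[:,0]).round(1),len(s))
```

```text
2736 [[549.7, -137.0, 131.4], [552.2, -115.6, 151.5], [555.2, -90.4, 171.3]]
125 552.6 16
131 551.9 140
137 550.9 321
143 551.4 564
149 552.3 359
155 552.3 413
161 552.3 438
167 552.3 389
```

The face is vertical (constant x over the flap's height), so the latch is flat.

```bash
python3 -c "
from rig import r
print(r.sign_off())"
```

```text
the job is handed in; nothing more can be done
None
```

I handed the job in at about 23 s: the drawer was pushed home first, then the lid pressed shut, then both latches pressed flat, with the arm clear of everything at the end and no bystander seen to have moved.

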